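Set the photometer's filter selector and start the reading

TASK

The filter selector on the photometer has been left between two positions. Push its upright tab round until it points squarely at the middle of the round legend with two dots, then press the round start key on the same deck fully down and let it spring back. Press the key only once the selector is set, do not knock or move the vials and other things around, and leave nothing touched at the end.

Things in the scene. Friction and masses are not known exactly. Their poses are not given: they have to be found in the camera images.
- photometer: white bench instrument 320 x 420 mm, fixed; its level deck is 75 mm above the bench. Along its far side, from 100 mm behind the selector's axis, runs a console 70 mm deep whose top is 110 mm above the bench. Origin: at bench level under the selector's axis; x to its far side, y to its left, z up
- selector_axis (a point): centre of the flat top face of the filter selector, on its vertical axis: an aluminium disc 160 mm in diameter lying level on the photometer's deck, its top face 93 mm above the bench. Axes as the photometer's
- selector_tab (a point): the black upright tab on the selector disc that is to be pushed: 26 mm long along the disc's radius, 12 mm thick across it, standing 36 mm above the disc's top face (its top is 129 mm above the bench). This point: centre of its foot, on the disc's top face, 66 mm from the axis. Its -x axis points outward along the radius, y across the thickness, z up. The tab is part of the disc and turns with it
- selector (a joint): angle of the selector in rad, growing anticlockwise seen from above; 0 when the tab points to the instrument's near side (-x of selector_axis). Turns freely both ways between stops at -1.7 and 1.7, with steady friction of about 0.12 N m (about 2 N at the tab); it has no clicks and no spring, and stays where it is left
- selector_aim (a point): imaginary point moving with the selector, 115 mm from its axis straight out past the tab, at the height of the disc's top face: where the tab points. The legends' centres lie on this circle
- legend_2: the legend with two dots, the one wanted: a white round plate 42 mm in diameter and 3 mm thick with black dots 12 mm wide, flat on the deck outside the disc. Origin: centre of its underside (deck level), 115 mm from the selector's axis. The four legends sit at about -1.25, -0.5, 0.5 and 1.25 rad of the selector's angle; which is where changes
- legend_1: the legend with one dot, same plate otherwise; not wanted
- legend_3: the legend with three dots, same plate otherwise; not wanted
- legend_4: the legend with four dots, same plate otherwise; not wanted
- start_key_top (a point): centre of the top face of the start key: a single grey round push key 32 mm in diameter in a grey housing on the photometer's deck, right of the selector (45 mm behind the axis and 150 mm to the right of it). Pressed straight down; z up
- start_key (a joint): travel of the start key in m: 0 up, 0.006 fully down; a spring needs about 5 N to push it fully down and brings it back up
- vial_tall: bystander: amber vial 24 mm in diameter, 42 mm tall, loose on the deck left of the selector. Origin: centre of its underside
- vial_short: bystander: amber vial 26 mm in diameter, 30 mm tall, loose on the deck at the right near corner. Origin: centre of its underside
- tube_rack: bystander: white tube rack 50 x 130 mm, 86 mm high with its tubes, on the bench left of the photometer. Origin: centre of its underside
- reagent_bottle: bystander: bottle 64 mm in diameter, 150 mm tall, on the bench left of the photometer. Origin: centre of its underside
- wash_jar: bystander: jar 70 mm in diameter, 80 mm tall, on the bench right of the photometer. Origin: centre of its underside
- cuvette_tray: bystander: grey divided tray 100 x 140 mm, 30 mm high, on the bench right of the photometer. Origin: centre of its underside
- timer: bystander: flat grey timer 50 x 70 mm, 18 mm high, on the bench on the left, near the robot. Origin: centre of its underside

How it is judged:
By the outcome, as a careful person would: the job done as asked, in the order asked, and still so for the second after the job is handed in, with the robot touching nothing.
It also fails if it takes over 45 s, if anything falls off the work surface, if the arm or the gripper's body presses on something with over 40 N, if the wrist force passes 120 N, or if a joint passes its speed limit or range.

ROBOT

A 6-joint arm with a two-finger parallel gripper is mounted at the origin on the work surface. World frame = base frame: x ahead of the robot, y to its left, z up, the work surface at z = 0. Lengths are in m, angles in rad, forces in N, time in s.
With the tool pointing down it reaches from about 0.375 to 0.9 m from the base axis. Payload 3.1 kg.
Tool frame: the origin (TCP) lies on the centre line of the jaws, within the pads' length; the fingertips stand ahead of it and the grasp point (between the pads) lies 3 mm ahead of it (robot.tip_reach is the z of the fingertips in the tool frame, in m); z points along the fingers, y is the line along which they close (so a half turn about z gives the same grasp; the last joint's range is limited). The gripper opens to 87 mm and grips with 3 to 60 N. Pads are 19 mm wide; open, the fingers measure 117 mm over their backs; the gripper's body (75 mm by 190 mm) begins 51 mm behind the grasp point.
Start: joints at [-1.48, 0.527, 1.433, -0, 1.181, -0.178], TCP at [0.167, -0.602, 0.245] pointing down, gripper open.
Joint ranges: [-3.08, 3.08], [-0.75, 2.2], [0.22, 2.44], [-1.43, 4.57], [0, 2.65], [-2.85, 2.85]. Speed limits (rad/s): [2.79, 2.79, 3.14, 3.14, 3.14, 3.14].

INTERFACE

Orientations are given as a unit quaternion [x, y, z, w].
In Python, from rig import sensors, eyes, ticket, robot gives the robot as it stands.
- The arm moves only by the tool drive_tool, never from a script. Its argument "deltas" is a list that holds one entry, the list of rows, each a list of 6 numbers: the shift along the tool's x, y, z in mm, then the turn, a rotation vector about the tool's x, y, z in rad. A call has 1 to 8 rows; each row shifts and turns the commanded pose from where the row before left it, along the tool's axes as they then stand; what a row does not reach is not made up. A row lasts 1/12 s, in which the tool goes at most 41.7 mm and 7.16 degrees, less where a joint would pass 70% of its speed; a pose out of reach is approached as far as the arm can. A call is refused whole if a number of a shift passes 41.7 or a number of a turn 0.125, either way. A call with a gripper value outside its range is refused whole. "gripper" is the opening in per cent of the stroke, from 0 (shut) to 100 (fully open), set as the call begins (left out, the last holds). The fingers move at their own pace and stop on an object; "squeeze" is the grip in N (left out, the last holds). Time passes only in rows, so rows that do not move let the fingers close. It gives the time, the measured TCP pose, the force, the opening and the grip force at its end, in the units of the state.
- sensors.get_obs(): the state, without advancing time (a new reading comes with each control period).
- eyes.camera(name): name is "side" or "top" or "wrist"; returns a dict with "img" (384x512x3 uint8, red, green, blue), "fov_y" (degrees; the focal length in pixels is half the picture's height over the tangent of half this angle, whatever the lens; pixels are square), "cx", "cy" (the principal point, pixels), "xyz" and "attitude" of the camera in the world; the wrist camera has in their place "hand_eye" (4x4, takes a point from camera to tool coordinates, whose origin is the TCP and whose axes are the flange's). Camera axes: x right, y up, looking along -z (the intrinsics and any distortion apply to the point x, -y, -z); pixel columns grow to the right and rows downward; lengths in m; the calibration is good to about 2 mm. A picture is of the moment at which its call begins: read the wrist's pose just before it. There is no depth.
- ticket.hand_in(): hands the job in; it is judged then, once.
The state is a dict: "time": time; "q": joint angles; "joint_velocities": joint speeds; "joint_torque": joint torques, N m; "position": TCP position; "tool_rot": TCP orientation; "ft_force": force on the tool from outside, world axes, zero at the start; "moment": the same for the moment, N m; "grip_width": finger opening in m; "grip_force": force on a finger pad.
Only numpy, scipy, OpenCV 4.12 (cv2) and the standard library are available. Lean on these libraries where they do the work, as an engineer would, in place of code of your own. Each camera call takes 0.05 s, during which the arm holds its last target. There are 200 camera calls.

## Working session

There is one attempt and no reset: what is moved stays moved. The work goes in short steps, Python scripts to look and compute and a tool call to move; the robot and the scene stay as the last step left them, time stands still between calls to the robot, and variables do not carry over. Pictures are saved under pics/ and viewed, at most 10 in all, crops included, and the job is handed in when it is done.

Besides the shell and the picture viewer there is one more tool, called after "Emit:" by a JSON object that holds its "fn" and its "kwargs". drive_tool: Moves the arm, as the interface text tells. Its arguments: {"type":"object","properties":{"deltas":{"type":"array"},"gripper":{"type":"number"},"squeeze":{"type":"number"}},"required":["deltas"]}

```bash
mkdir -p pics; python3 - <<'E'
from rig import sensors, eyes, ticket, robot
import cv2,json
o=sensors.get_obs();print(o, robot.tip_reach)
for n in("top","side"):
    c=eyes.camera(n);cv2.imwrite(f"pics/{n}0.png",c["img"][:,:,::-1]);print(n,{k:v for k,v in c.items() if k!="img"})
E
```

```text
{'time': 0.0, 'q': array([-1.47946794e+00,  5.28493230e-01,  1.43390609e+00, -3.41339963e-06,
        1.18140806e+00, -1.78509107e-01]), 'joint_velocities': array([-1.22223014e-03, -1.99895351e-03,  7.88447423e-04, -3.77846193e-04,
       -8.74469088e-05, -1.18798555e-04]), 'joint_torque': array([ 9.41654871e-04, -4.40038311e+01, -1.76591367e+01,  6.33424195e-02,
        5.82086190e-02, -1.65202919e-04]), 'position': array([ 0.16656706, -0.60167648,  0.24355377]), 'tool_rot': array([ 9.90911569e-01,  1.34510357e-01,  4.66782115e-05, -1.10637678e-03]), 'ft_force': array([ 0.18203268,  0.11307475, -0.28125984]), 'moment': array([-0.04609445, -0.01068896, -0.04864194]), 'grip_force': 0.0, 'grip_width': 0.08681131708131704} 0.022
top {'fov_y': 53.19065108167741, 'cx': 250.0412719314354, 'cy': 189.73947274955822, 'xyz': array([ 0.42129935, -0.02108292,  1.19121612]), 'attitude': array([-0.04264148,  0.02938985,  0.71312691, -0.69911941])}
side {'fov_y': 42.34121853767004, 'cx': 258.0326844003788, 'cy': 187.23295624280692, 'xyz': array([-0.10789347,  1.0308463 ,  1.32250852]), 'attitude': array([-0.10689153,  0.36369772,  0.89031017, -0.25228153])}
```

View pics/top0.png

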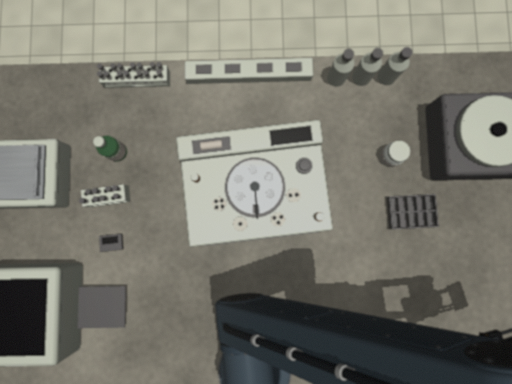

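View pics/side0.png

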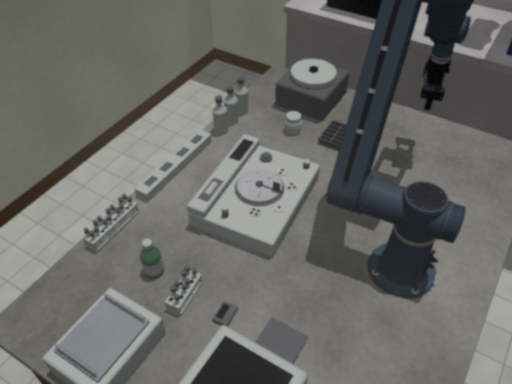

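The top view shows the disc near (255,187) with its tab near (256,210), and the key near (304,165). The legends are near (219,204), (240,224), (278,219) and (294,195), with the last one probably the two-dot legend. I'll crop and measure.

```bash
cat > h.py <<'E'
import numpy as np,cv2
from scipy.spatial.transform import Rotation as R
def ray(c,u,v):
    f=c["img"].shape[0]/2/np.tan(np.radians(c["fov_y"]/2))
    d=np.array([(u-c["cx"])/f,-(v-c["cy"])/f,-1.])
    return c["xyz"],R.from_quat(c["attitude"]).apply(d)
def onz(c,u,v,z):
    o,d=ray(c,u,v);return o+d*(z-o[2])/d[2]
def proj(c,p):
    f=c["img"].shape[0]/2/np.tan(np.radians(c["fov_y"]/2))
    q=R.from_quat(c["attitude"]).inv().apply(np.asarray(p)-c["xyz"])
    return c["cx"]+f*q[0]/-q[2],c["cy"]-f*q[1]/-q[2]
def rect(c,x0,x1,y0,y1,z,s=2000):
    """image of plane z, s px per m; up=+x, left=+y"""
    W,H=int((y1-y0)*s),int((x1-x0)*s)
    w=np.float32([proj(c,p) for p in[(x1,y1,z),(x1,y0,z),(x0,y0,z),(x0,y1,z)]])
    M=cv2.getPerspectiveTransform(w,np.float32([[0,0],[W,0],[W,H],[0,H]]))
    return cv2.warpPerspective(c["img"],M,(W,H),flags=cv2.INTER_CUBIC)
E
python3 - <<'E'
from rig import eyes
from h import *
T=eyes.camera("top");S=eyes.camera("side")
for n,u,v,z in[("disc",255,187,.093),("4?",219,204,.078),("1",240,224,.078),("3?",278,219,.078),("2?",294,195,.078),("key",304,165,.09)]:
    print(n,onz(T,u,v,z).round(3))
print("side disc",onz(S,260,186,.093).round(3))
a=T["img"][110:255,165:345];b=S["img"][130:250,185:325]
a=cv2.resize(a,None,fx=4.1,fy=4.1,interpolation=cv2.INTER_CUBIC)
cv2.imwrite("pics/topz.png",a[:600,:800,::-1])
b=cv2.resize(b,None,fx=5,fy=5,interpolation=cv2.INTER_CUBIC);cv2.imwrite("pics/sidez.png",b[:600,:,::-1])
E
```

```text
disc [ 0.541 -0.016  0.093]
4? [0.496 0.09  0.078]
1 [0.436 0.03  0.078]
3? [ 0.449 -0.081  0.078]
2? [ 0.517 -0.129  0.078]
key [ 0.603 -0.159  0.09 ]
side disc [ 0.534 -0.002  0.093]
```

View pics/topz.png

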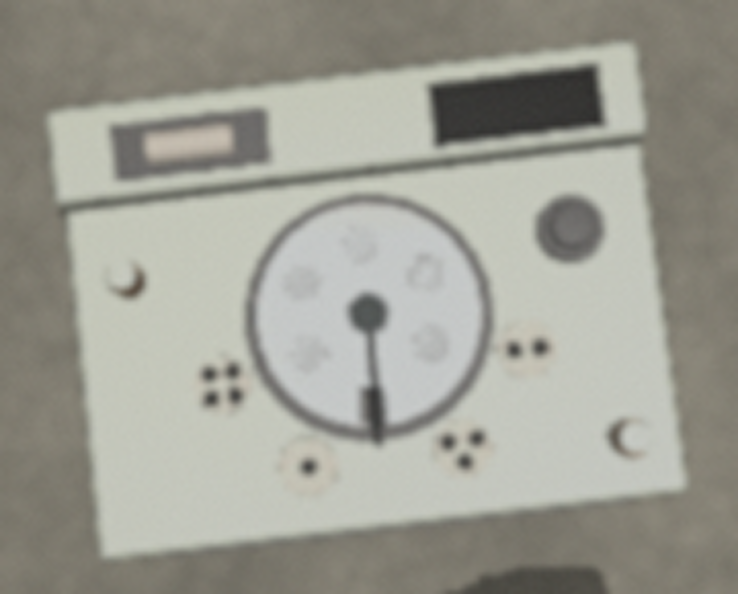

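View pics/sidez.png

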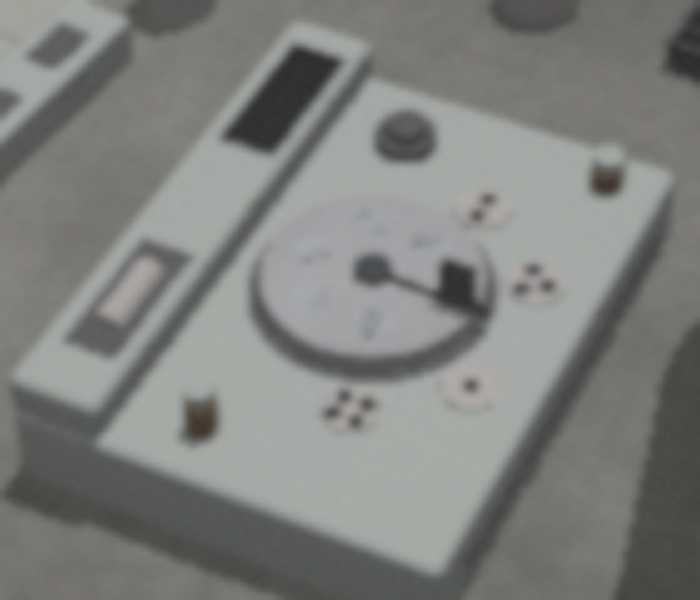

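The two-dot legend is the rightmost one, with dots at crop (514,349) and (540,347). The tab points almost straight to the near side. Next I'll measure both views more precisely.

```bash
python3 - <<'E'
from rig import eyes
from h import *
T=eyes.camera("top");S=eyes.camera("side")
t=lambda u,v:(165+(u+.5)/4.1-.5,110+(v+.5)/4.1-.5)
s=lambda u,v:(185+(u+.5)/5-.5,130+(v+.5)/5-.5)
P={"L2":(t(527,348),s(485,208)),"L3":(t(463,450),s(535,284)),"L1":(t(308,467),s(470,386)),"L4":(t(222,385),s(350,410)),"hub":(t(368,313),s(372,269)),"key":(t(571,227),s(406,125))}
for n,(a,b) in P.items():
    o1,d1=ray(T,*a);o2,d2=ray(S,*b)
    A=np.stack([d1,-d2],1);k=np.linalg.lstsq(A,o2-o1,rcond=None)[0]
    p,q=o1+k[0]*d1,o2+k[1]*d2
    print(n,"T",onz(T,*a,.078).round(4),"S",onz(S,*b,.078).round(4),"tri",((p+q)/2).round(4),"gap",np.linalg.norm(p-q).round(4))
# dots in rectified views
for c,n in((T,"T"),(S,"S")):
    im=rect(c,.40,.64,-.22,.13,.078,2000)
    g=cv2.cvtColor(im,cv2.COLOR_RGB2GRAY); cv2.imwrite(f"pics/r{n}.png",im[:,:,::-1])
    k,l,st,ce=cv2.connectedComponentsWithStats((g<110).astype(np.uint8))
    for i in range(1,k):
        if 60<st[i,4]<8000: print(n,st[i,4],(.64-ce[i,1]/2000).round(4),(.13-ce[i,0]/2000).round(4))
a=cv2.imread("pics/rT.png");b=cv2.imread("pics/rS.png")
cv2.imwrite("pics/rr.png",cv2.resize(np.vstack([a,b]),None,fx=.62,fy=.62,interpolation=cv2.INTER_AREA))
E
```

```text
L2 T [ 0.5188 -0.1264  0.078 ] S [ 0.515  -0.1202  0.078 ] tri [ 0.5192 -0.1273  0.0702] gap 0.0007
L3 T [ 0.4476 -0.0792  0.078 ] S [ 0.4462 -0.0712  0.078 ] tri [ 0.4488 -0.0791  0.0697] gap 0.0023
L1 T [0.4377 0.0304 0.078 ] S [0.4365 0.0368 0.078 ] tri [0.4386 0.0311 0.0713] gap 0.0017
L4 T [0.4969 0.0906 0.078 ] S [0.4943 0.0977 0.078 ] tri [0.4978 0.0916 0.07  ] gap 0.0008
hub T [ 0.5462 -0.0141  0.078 ] S [ 0.5521 -0.024   0.078 ] tri [ 0.5453 -0.014   0.09  ] gap 0.001
key T [ 0.6049 -0.1604  0.078 ] S [ 0.6109 -0.1678  0.078 ] tri [ 0.6043 -0.1587  0.0878] gap 0.0021
T 4327 0.604 -0.1582
T 1740 0.5458 -0.014
T 191 0.5193 -0.1355
T 160 0.5179 -0.117
T 160 0.5068 0.0831
T 159 0.505 0.0997
T 1719 0.4747 -0.0173
T 174 0.4894 0.0814
T 179 0.4874 0.0985
T 208 0.4548 -0.1861
T 159 0.4559 -0.0889
T 163 0.4535 -0.0686
T 152 0.4396 -0.0801
T 162 0.438 0.0302
S 1150 0.6377 0.1053
S 7487 0.604 -0.1548
S 2795 0.5476 -0.0235
S 75 0.518 -0.1296
S 121 0.5161 -0.1102
S 138 0.5046 0.0893
S 188 0.5036 0.1058
S 159 0.4875 0.0872
S 150 0.4858 0.1043
S 2427 0.4537 -0.192
S 93 0.4547 -0.0831
S 143 0.4524 -0.0625
S 150 0.4381 -0.0739
S 89 0.4365 0.036
S 1282 0.4031 -0.1761
```

View pics/rr.png

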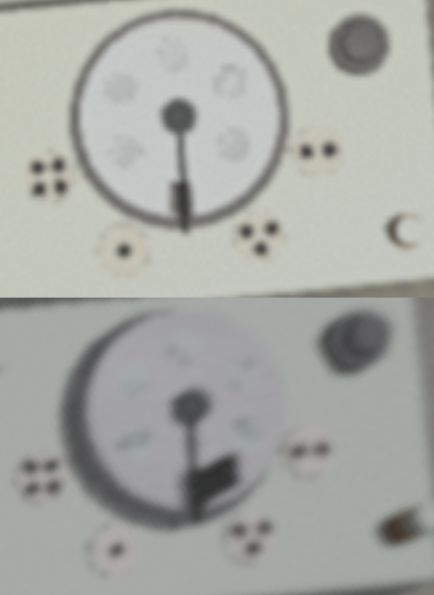

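Both views agree on the layout. The disc centre is at about (0.5455,-0.014), and the legends lie 115–116 mm from it, as they should. L2 is at world bearing 1.336 rad and the tab at about 0.05 rad. I'll move above the tab.

Emit:
{"fn": "drive_tool", "kwargs": {"deltas": [[[19,-20,0,0,0,0],[19,-20,0,0,0,0],[19,-20,0,0,0,0],[19,-20,0,0,0,0],[19,-20,0,0,0,0],[19,-20,0,0,0,0],[19,-20,0,0,0,0],[19,-20,0,0,0,0]]], "gripper": 45, "squeeze": 8}}

```text
time: 0.97
position: [0.2709, -0.4064, 0.2447]
tool_rot: [0.991, 0.134, 0.0, 0.0]
ft_force: [0.5, 0.2, 0.1]
grip_width: 0.0433
grip_force: 0.0
```

Emit:
{"fn": "drive_tool", "kwargs": {"deltas": [[[19,-20,0,0,0,0],[19,-20,0,0,0,0],[19,-20,0,0,0,0],[19,-20,0,0,0,0],[19,-20,0,0,0,0],[19,-20,0,0,0,0],[19,-20,0,0,0,0],[19,-20,0,0,0,0]]]}}

```text
time: 1.63
position: [0.3748, -0.2117, 0.2447]
tool_rot: [0.991, 0.134, 0.0, 0.0]
ft_force: [-0.2, 0.0, 0.4]
grip_width: 0.0392
grip_force: 0.0
```

Emit:
{"fn": "drive_tool", "kwargs": {"deltas": [[[19,-20,0,0,0,0.056],[19,-20,0,0,0,0.056],[19,-20,0,0,0,0.056],[19,-20,0,0,0,0.056],[0,0,0,0,0,0],[0,0,0,0,0,0]]]}}

```text
time: 2.13
position: [0.4346, -0.1195, 0.2446]
tool_rot: [1.0, 0.025, 0.0, 0.0]
ft_force: [-0.1, 0.5, 0.1]
grip_width: 0.0393
grip_force: 0.0
```

Now a wrist view to check the tab and legend bearings up close.

```bash
cat >> h.py <<'E'
def wrist():
    from rig import sensors,eyes
    o=sensors.get_obs();c=eyes.camera("wrist")
    X=np.eye(4);X[:3,:3]=R.from_quat(o["tool_rot"]).as_matrix();X[:3,3]=o["position"]
    M=X@c["hand_eye"];c["xyz"]=M[:3,3];c["attitude"]=R.from_matrix(M[:3,:3]).as_quat()
    return o,c
E
python3 - <<'E'
from h import *
o,c=wrist();print(o["position"],R.from_quat(o["tool_rot"]).as_euler("ZYX"),o["q"],c["xyz"],c["fov_y"])
cv2.imwrite("pics/w1.png",c["img"][:,:,::-1])
for n,p in dict(hub=(.5455,-.014,.093),L2=(.5186,-.1263,.078),L3=(.4497,-.0792,.078),key=(.604,-.158,.09)).items():print(n,proj(c,p))
E
```

```text
[ 0.43456878 -0.11950084  0.24462721] [ 4.97740473e-02 -7.03247602e-05  3.14116956e+00] [-5.16990995e-01  2.93780734e-01  1.85256540e+00 -3.80546699e-04
  9.94960060e-01  1.00423848e+00] [ 0.50470989 -0.11598105  0.38574632] 66.382135294517
hub (np.float64(142.8952825471217), np.float64(69.33461663477092))
L2 (np.float64(261.94523519691063), np.float64(106.72392313121718))
L3 (np.float64(213.79589978636605), np.float64(172.40009463895987))
key (np.float64(303.59440460600166), np.float64(7.588514398899434))
```

View pics/w1.png

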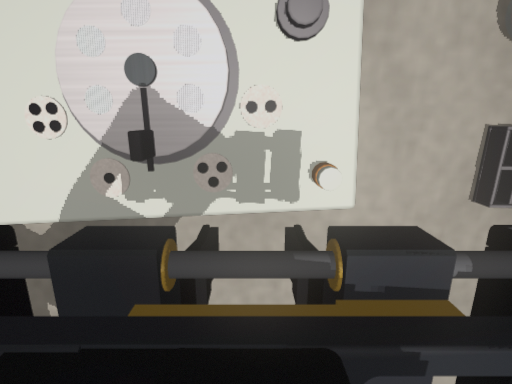

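The wrist view shows the hub at (141,69), the pointer line running out to (150,170), the tab around (142,145) and L2 at (261,106). The predictions match to 1–2 px. I'll compute the bearings from this view.

```bash
python3 - <<'E'
from h import *
from scipy.optimize import least_squares
o,c=wrist()
g=cv2.cvtColor(c["img"],cv2.COLOR_RGB2GRAY)
k,l,st,ce=cv2.connectedComponentsWithStats((g<60).astype(np.uint8))
D=[onz(c,*ce[i],.078)[:2] for i in range(1,k) if 60<st[i,4]<250 and ce[i,1]<200]
print([(ce[i].round(1),st[i,4]) for i in range(1,k) if 60<st[i,4]<2500 and ce[i,1]<200])
D=np.array(D)
nom=dict(L2=(.5186,-.1263),L3=(.4497,-.0792),L1=(.438,.0302),L4=(.4972,.0907))
L={n:D[np.linalg.norm(D-p,axis=1)<.02].mean(0) for n,p in nom.items()}
print(L)
P=np.array(list(L.values()))
ctr=least_squares(lambda x:np.linalg.norm(P-x,axis=1)-.115,[.545,-.014]);print(ctr.x,ctr.fun)
x=ctr.x
for n,p in L.items():print(n,np.arctan2(*(x-p)[::-1]))
for a in [(150.5,170),(149.5,163),(145,90)]:
    p=onz(c,*a,.093)[:2];print("line",p,np.linalg.norm(p-x),np.arctan2(*(x-p)[::-1]))
print("hub",onz(c,140.5,69,.093),onz(c,140.5,69,.10))
print("key",onz(c,305,8,.09),"vial",onz(c,330,177,.105))
E
```

```text
[(array([293.7,  19.7]), np.int32(81)), (array([141.4, 138.6]), np.int32(975)), (array([ 50. , 107.4]), np.int32(86)), (array([ 33.2, 108.4]), np.int32(88)), (array([ 37.2, 125.7]), np.int32(82)), (array([ 53.7, 124.9]), np.int32(83)), (array([490.9, 159.5]), np.int32(1070)), (array([508.4, 152.3]), np.int32(167)), (array([201.3, 166.8]), np.int32(67)), (array([504.1, 186.2]), np.int32(411)), (array([107.9, 177. ]), np.int32(74)), (array([212.1, 180.7]), np.int32(64))]
{'L2': array([nan, nan]), 'L3': array([ 0.44735325, -0.07250123]), 'L1': array([0.43893892, 0.03247434]), 'L4': array([0.49806191, 0.09254112])}<stdin>:10: RuntimeWarning: Mean of empty slice.
  ret = um.true_divide(
Traceback (most recent call last):
ValueError: Residuals are not finite in the initial point.
```

Shadows upset the area filter, so I'll use a higher threshold and a wider area range.

```bash
cat > m.py <<'E'
from h import *
from scipy.optimize import least_squares
nom=dict(L2=(.5186,-.1263),L3=(.4497,-.0792),L1=(.438,.0302),L4=(.4972,.0907))
cnt=dict(L2=2,L3=3,L1=1,L4=4)
def legends(c,th=(50,60,70,80,90)):
    g=cv2.cvtColor(c["img"],cv2.COLOR_RGB2GRAY);L={}
    for t in th:
        k,l,st,ce=cv2.connectedComponentsWithStats((g<t).astype(np.uint8))
        D=np.array([onz(c,*ce[i],.078)[:2] for i in range(1,k) if 15<st[i,4]<250])
        for n,p in nom.items():
            s=D[np.linalg.norm(D-p,axis=1)<.02]
            if len(s)==cnt[n]: L.setdefault(n,[]).append(s.mean(0))
    return {n:np.mean(v,0) for n,v in L.items()}
def centre(L):
    P=np.array(list(L.values()))
    r=least_squares(lambda x:np.linalg.norm(P-x,axis=1)-.115,[.545,-.014]);return r.x,r.fun
brg=lambda x,p:np.arctan2(*(x-p)[::-1])
E
python3 - <<'E'
from m import *
o,c=wrist();L=legends(c);x,f=centre(L);print(L,x,f)
for n,p in L.items():print(n,brg(x,p))
for a in [(150.5,170),(149.5,163),(145,90)]:
    p=onz(c,*a,.093)[:2];print("line",p,np.linalg.norm(p-x),brg(x,p))
print("hub",onz(c,140.5,69,.093),onz(c,140.5,69,.10))
print("key",onz(c,305,8,.09),"vial",onz(c,330,177,.105))
E
```

```text
{'L1': array([0.43883959, 0.03243456]), 'L4': array([0.49806535, 0.09254716]), 'L3': array([ 0.45040023, -0.0772841 ])} [ 0.54504601 -0.01221984] [ 0.00021206 -0.00018143 -0.00014714]
L1 -0.39800974899141445
L4 -1.1492488419204339
L3 0.6022535582570365
line [ 0.45118306 -0.01863332] 0.09408180008232414 0.06822213046485519
line [ 0.45821555 -0.0179334 ] 0.08701823620168045 0.06570666358651216
line [ 0.52697733 -0.01667621] 0.018610112435497032 0.24180930365185985
hub [ 0.54511768 -0.01338637  0.093     ] [ 0.54413402 -0.01587553  0.1       ]
key [ 0.60265425 -0.1609598   0.09      ] vial [ 0.45441223 -0.19640341  0.105     ]
```

```bash
python3 - <<'E'
from m import *
o,c=wrist()
x=np.array([.545,-.0125])
g=cv2.cvtColor(c["img"],cv2.COLOR_RGB2GRAY);print(g[100:113,245:279:2])
s=g[92:121,241:282];m=((s<100)).astype(np.uint8)
k,l,st,ce=cv2.connectedComponentsWithStats(m);print(st[:,4],ce+[241,92])
ps=[onz(c,*(ce[i]+[241,92]),.078)[:2] for i in range(1,k) if 40<st[i,4]<200]
p=np.mean(ps,0);print("L2",p,np.linalg.norm(p-x),brg(x,p))
th=.055;t=x-.066*np.array([np.cos(th),np.sin(th)]);d=t-o["position"][:2]
yaw=R.from_quat(o["tool_rot"]).as_euler("ZYX")[0]
print("tab",t,"tool shift",d@[np.cos(yaw),np.sin(yaw)],d@[np.sin(yaw),-np.cos(yaw)])
E
```

```text
[[204 111  91 105 170 214 214 213 213 212 137  92  91  93 160 213 213]
 [190  90  90  91 144 213 213 213 213 197  92  92  92  92 140 213 212]
 [133  91  91  91 109 202 213 214 214 170  92  92  92  93 111 214 214]
 [ 91  90  91  91  92 158 213 216 215 139  93  93  92  92 100 212 214]
 [ 90  92  91  91  91 160 214 217 215 102  92  93  93  92  93 211 213]
 [ 91  91  92  91  92 160 214 217 215 104  93  93  93  93  96 210 213]
 [ 91  90  91  91  92 160 214 217 216 115  93  92  93  93 112 211 213]
 [ 90  91  91  91  91 171 214 217 216 122  93  93  93  93 139 212 211]
 [ 98  91  91  92  93 202 215 217 216 173  97  93  93  95 178 213 210]
 [153  91  90  92  99 214 215 216 214 214 120  96  92 130 213 214 210]
 [207  99  91  99 159 214 214 216 212 214 171 120 117 189 213 213 212]
 [215 158 145 161 217 215 213 214 210 215 209 176 176 214 214 214 213]
 [216 213 205 214 216 215 212 214 213 214 216 214 213 214 214 214 213]]
[1023   83   83] [[261.37634409 106.21994135]
 [268.27710843 104.        ]
 [249.08433735 105.28915663]]
L2 [ 0.51941295 -0.12479053] 0.11516883134502678 1.3467568738836526
tab [ 0.4790998  -0.01612817] tool shift 0.050164703918125574 -0.10274010600670007
```

The axis is at (0.545,-0.0125) and L2's bearing is 1.345. I'll move over the tab, descend and grip it lightly.

Emit:
{"fn": "drive_tool", "kwargs": {"deltas": [[[12.5,-25.7,0,0,0,0],[12.5,-25.7,0,0,0,0],[12.5,-25.7,0,0,0,0],[12.5,-25.7,0,0,0,0],[0,0,30,0,0,0],[0,0,30,0,0,0],[0,0,20,0,0,0],[0,0,0,0,0,0]]]}}

```text
time: 3.0
position: [0.4764, -0.0156, 0.1613]
tool_rot: [1.0, 0.022, -0.004, -0.001]
ft_force: [-0.7, 0.5, 0.3]
grip_width: 0.0391
grip_force: 0.0
```

Emit:
{"fn": "drive_tool", "kwargs": {"deltas": [[[0,0,14,0,0,0],[0,0,14,0,0,0],[0,0,12,0,0,0],[0,0,0,0,0,0],[0,0,0,0,0,0]]]}}

```text
time: 3.42
position: [0.4796, -0.0163, 0.1251]
tool_rot: [1.0, 0.022, 0.0, 0.0]
ft_force: [-0.3, 0.1, -0.0]
grip_width: 0.0394
grip_force: 0.0
```

Emit:
{"fn": "drive_tool", "kwargs": {"deltas": [[[0,0,0,0,0,0],[0,0,0,0,0,0],[0,0,0,0,0,0],[0,0,0,0,0,0],[0,0,0,0,0,0],[0,0,0,0,0,0],[0,0,0,0,0,0],[0,0,0,0,0,0]]], "gripper": 5, "squeeze": 6}}

```text
time: 4.08
position: [0.4795, -0.0156, 0.1249]
tool_rot: [1.0, 0.023, 0.0, 0.0]
ft_force: [-0.6, -0.3, 4.9]
grip_width: 0.0121
grip_force: 6.0
```

The tab is held at 12.1 mm, which matches its thickness. I'll turn it anticlockwise by about 1.30 rad along the arc.

Emit:
{"fn": "drive_tool", "kwargs": {"deltas": [[[0.2,5.3,0,0,0,-0.08],[0.2,5.3,0,0,0,-0.08],[0.2,5.3,0,0,0,-0.08],[0.2,5.3,0,0,0,-0.08],[0.2,5.3,0,0,0,-0.08],[0.2,5.3,0,0,0,-0.08],[0,0,0,0,0,0],[0,0,0,0,0,0]]]}}

```text
time: 4.75
position: [0.4887, -0.0458, 0.1249]
tool_rot: [0.966, 0.259, 0.001, 0.0]
ft_force: [-0.2, 0.1, 4.4]
grip_width: 0.012
grip_force: 6.0
```

Emit:
{"fn": "drive_tool", "kwargs": {"deltas": [[[0.2,5.2,0,0,0,-0.08],[0.2,5.2,0,0,0,-0.08],[0.2,5.2,0,0,0,-0.08],[0.2,5.2,0,0,0,-0.08],[0.2,5.2,0,0,0,-0.08],[0.2,5.2,0,0,0,-0.08],[0,0,0,0,0,0],[0,0,0,0,0,0]]]}}

```text
time: 5.42
position: [0.5102, -0.0678, 0.1248]
tool_rot: [0.877, 0.481, 0.001, 0.0]
ft_force: [0.5, 1.4, 3.7]
grip_width: 0.0122
grip_force: 6.0
```

Emit:
{"fn": "drive_tool", "kwargs": {"deltas": [[[0.2,5.2,0,0,0,-0.08],[0.2,5.2,0,0,0,-0.08],[0.2,5.2,0,0,0,-0.08],[0.2,5.2,0,0,0,-0.08],[0,1.3,0,0,0,-0.02],[0,0,0,0,0,0],[0,0,0,0,0,0],[0,0,0,0,0,0]]]}}

```text
time: 6.08
position: [0.5297, -0.0759, 0.1246]
tool_rot: [0.783, 0.622, 0.0, -0.0]
ft_force: [0.6, 2.6, 5.1]
grip_width: 0.012
grip_force: 6.0
```

```bash
python3 - <<'E'
from m import *
o,c=wrist();x=np.array([.545,-.0125])
print(o["position"],R.from_quat(o["tool_rot"]).as_euler("ZYX")[0],brg(x,o["position"][:2]),np.linalg.norm(x-o["position"][:2]),o["ft_force"],o["moment"],o["q"])
E
```

```text
[ 0.52972425 -0.07588651  0.12463548] 1.3438535071709434 1.3343120269805668 0.06520120873154629 [0.58670871 2.61514542 5.05669319] [ 0.54824592 -0.10847286  0.05282973] [-3.51611332e-01  5.85094736e-01  1.76421412e+00  9.86766206e-04
  7.92422331e-01 -1.25361410e-01]
```

The yaw is 1.344, against a target of 1.345. I'll release the tab, rise, and check.

Emit:
{"fn": "drive_tool", "kwargs": {"deltas": [[[0,0,0,0,0,0],[0,0,0,0,0,0],[0,0,0,0,0,0],[0,0,0,0,0,0],[0,0,0,0,0,0],[0,0,0,0,0,0]]], "gripper": 40}}

```text
time: 6.63
position: [0.5297, -0.0767, 0.1244]
tool_rot: [0.782, 0.623, -0.0, -0.0]
ft_force: [-0.2, -0.8, 0.5]
grip_width: 0.0337
grip_force: 0.0
```

Emit:
{"fn": "drive_tool", "kwargs": {"deltas": [[[0,0,-10,0,0,0],[0,0,-25,0,0,0],[0,0,-30,0,0,0],[0,0,-30,0,0,0],[0,0,-30,0,0,0],[-40,0,0,0,0,0],[-40,0,0,0,0,0],[-10,0,0,0,0,0]]]}}

```text
time: 7.3
position: [0.5099, -0.1687, 0.2515]
tool_rot: [0.783, 0.622, -0.0, 0.003]
ft_force: [-0.2, 0.5, 0.2]
grip_width: 0.0347
grip_force: 0.0
```

Emit:
{"fn": "drive_tool", "kwargs": {"deltas": [[[0,0,0,0,0,0],[0,0,0,0,0,0],[0,0,0,0,0,0],[0,0,0,0,0,0]]]}}

```text
time: 7.63
position: [0.5097, -0.1628, 0.2493]
tool_rot: [0.782, 0.624, 0.0, -0.001]
ft_force: [0.6, 0.1, -0.9]
grip_width: 0.035
grip_force: 0.0
```

```bash
python3 - <<'E'
from m import *
o,c=wrist();print(o["position"],c["xyz"])
cv2.imwrite("pics/w2.png",c["img"][:,:,::-1])
for n,p in dict(ax=(.545,-.0125,.093),L2=(.5194,-.1248,.078),key=(.604,-.1605,.09)).items():print(n,proj(c,p))
E
```

```text
[ 0.50970632 -0.16283167  0.24934125] [ 0.52573754 -0.09492267  0.39051075]
ax (np.float64(251.98258561302612), np.float64(23.952344166581042))
L2 (np.float64(251.93257973500894), np.float64(150.48907452121642))
key (np.float64(339.7216098114204), np.float64(167.27559950577526))
```

View pics/w2.png

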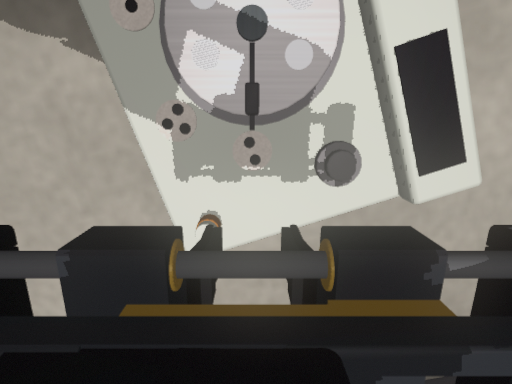

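The pointer line runs vertically from (252,23) to (252,128). The L2 dots at (249,142) and (255,159) have their midpoint at (252,150.5), so the selector is aligned. Next is the key, whose cap is at about (342,164).

```bash
python3 - <<'E'
from m import *
o,c=wrist()
for z in(.09,.1,.11):print(z,onz(c,342,164,z))
E
```

```text
0.09 [ 0.60689237 -0.15771545  0.09      ]
0.1 [ 0.60419373 -0.15562607  0.1       ]
0.11 [ 0.6014951  -0.15353668  0.11      ]
```

Emit:
{"fn": "drive_tool", "kwargs": {"deltas": [[[6.5,23,0,0,0,0],[6.5,23,0,0,0,0],[6.5,23,0,0,0,0],[6.5,22,0,0,0,0],[0,0,0,0,0,0],[0,0,0,0,0,0],[0,0,0,0,0,0],[0,0,0,0,0,0]]], "gripper": 0}}

```text
time: 8.4
position: [0.6032, -0.1586, 0.2492]
tool_rot: [0.782, 0.623, -0.0, -0.001]
ft_force: [0.5, -0.0, 0.6]
grip_width: 0.0006
grip_force: 0.0
```

Emit:
{"fn": "drive_tool", "kwargs": {"deltas": [[[1.5,1,25,0,0,0],[0,0,30,0,0,0],[0,0,30,0,0,0],[0,0,20,0,0,0],[0,0,10,0,0,0],[0,0,0,0,0,0],[0,0,0,0,0,0],[0,0,0,0,0,0]]]}}

```text
time: 9.07
position: [0.6066, -0.1586, 0.1362]
tool_rot: [0.782, 0.623, 0.001, 0.001]
ft_force: [-0.3, 0.5, 0.6]
grip_width: 0.0003
grip_force: 0.0
```

Emit:
{"fn": "drive_tool", "kwargs": {"deltas": [[[0,0,2,0,0,0],[0,0,2,0,0,0],[0,0,2,0,0,0],[0,0,2,0,0,0],[0,0,0,0,0,0],[0,0,0,0,0,0]]]}}

```text
time: 9.57
position: [0.6055, -0.1579, 0.1264]
tool_rot: [0.782, 0.623, -0.0, -0.0]
ft_force: [-0.2, -0.0, -0.3]
grip_width: 0.0006
grip_force: 0.0
```

Emit:
{"fn": "drive_tool", "kwargs": {"deltas": [[[0,0,2,0,0,0],[0,0,2,0,0,0],[0,0,0,0,0,0],[0,0,0,0,0,0]]]}}

```text
time: 9.9
position: [0.6055, -0.158, 0.1223]
tool_rot: [0.782, 0.623, -0.0, -0.0]
ft_force: [-1.0, -0.5, -0.2]
grip_width: 0.0004
grip_force: 0.0
```

Fingertips are at z=0.100 with no contact yet, so I'll continue slowly.

Emit:
{"fn": "drive_tool", "kwargs": {"deltas": [[[0,0,2,0,0,0],[0,0,2,0,0,0],[0,0,0,0,0,0],[0,0,0,0,0,0]]]}}

```text
time: 10.23
position: [0.6058, -0.1581, 0.1187]
tool_rot: [0.782, 0.623, 0.0, 0.0]
ft_force: [-0.7, 0.1, 2.2]
grip_width: 0.0002
grip_force: 0.9
```

Emit:
{"fn": "drive_tool", "kwargs": {"deltas": [[[0,0,2,0,0,0],[0,0,0,0,0,0],[0,0,0,0,0,0]]]}}

```text
time: 10.48
position: [0.6058, -0.1581, 0.1168]
tool_rot: [0.782, 0.623, 0.0, 0.0]
ft_force: [-0.2, 1.6, 2.9]
grip_width: 0.0006
grip_force: 1.4
```

Emit:
{"fn": "drive_tool", "kwargs": {"deltas": [[[0,0,1.5,0,0,0],[0,0,0,0,0,0],[0,0,0,0,0,0]]]}}

```text
time: 10.73
position: [0.6059, -0.1581, 0.1153]
tool_rot: [0.782, 0.623, 0.0, 0.0]
ft_force: [-0.2, -0.8, 3.5]
grip_width: 0.0003
grip_force: 1.9
```

Emit:
{"fn": "drive_tool", "kwargs": {"deltas": [[[0,0,1.5,0,0,0],[0,0,0,0,0,0],[0,0,0,0,0,0]]]}}

```text
time: 10.98
position: [0.6059, -0.1581, 0.1137]
tool_rot: [0.782, 0.623, 0.0, 0.0]
ft_force: [0.3, 0.3, 5.2]
grip_width: 0.0005
grip_force: 2.3
```

Emit:
{"fn": "drive_tool", "kwargs": {"deltas": [[[0,0,1,0,0,0],[0,0,0,0,0,0],[0,0,0,0,0,0]]]}}

```text
time: 11.23
position: [0.6059, -0.1581, 0.1134]
tool_rot: [0.782, 0.623, 0.0, 0.0]
ft_force: [-0.5, -0.1, 8.4]
grip_width: 0.0003
grip_force: 4.0
```

The key has bottomed: force is rising and the tool has stalled. I'll press slightly more to be sure, then lift.

Emit:
{"fn": "drive_tool", "kwargs": {"deltas": [[[0,0,1,0,0,0],[0,0,0,0,0,0],[0,0,0,0,0,0]]]}}

```text
time: 11.48
position: [0.6059, -0.1581, 0.1133]
tool_rot: [0.782, 0.623, 0.0, 0.001]
ft_force: [-1.9, 0.1, 13.2]
grip_width: 0.0006
grip_force: 6.3
```

Emit:
{"fn": "drive_tool", "kwargs": {"deltas": [[[0,0,-4,0,0,0],[0,0,-6,0,0,0],[0,0,-20,0,0,0],[0,0,-35,0,0,0],[0,0,-35,0,0,0],[0,0,-35,0,0,0],[0,0,0,0,0,0]]]}}

```text
time: 12.07
position: [0.609, -0.1594, 0.2536]
tool_rot: [0.782, 0.623, 0.003, 0.006]
ft_force: [0.8, 0.1, 1.1]
grip_width: 0.0004
grip_force: 0.0
```

Emit:
{"fn": "drive_tool", "kwargs": {"deltas": [[[-30,0,0,0,0,0],[-35,0,0,0,0,0],[-35,0,0,0,0,0],[-30,0,0,0,0,0],[0,0,0,0,0,0],[0,0,0,0,0,0],[0,0,0,0,0,0],[0,0,0,0,0,0]]]}}

```text
time: 12.73
position: [0.5765, -0.2832, 0.2459]
tool_rot: [0.782, 0.624, -0.0, -0.001]
ft_force: [-0.1, -0.4, 0.7]
grip_width: 0.0004
grip_force: 0.0
```

```bash
python3 - <<'E'
from m import *
from rig import eyes
o,c=wrist();T=eyes.camera("top")
b=cv2.resize(T["img"][110:255,165:345],None,fx=2.1,fy=2.1,interpolation=cv2.INTER_CUBIC)
a=c["img"][:305,:420];w=np.zeros((305,800,3),np.uint8);w[:,:420]=a;w[:b.shape[0],420:420+b.shape[1]]=b
cv2.imwrite("pics/end.png",w[:,:,::-1]);print(o["position"],o["ft_force"],o["time"])
E
```

```text
[ 0.57645825 -0.28319569  0.24589949] [-0.05206231 -0.39250327  0.74757223] 12.7333
```

View pics/end.png

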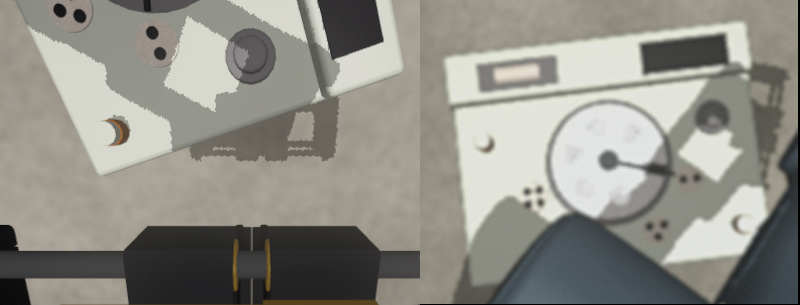

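The top crop shows the tab pointing at the two-dot legend, with its dots at (684,179) and (697,177). The key is back up, both vials are where they were, and the gripper is clear.

```bash
python3 -c "
from rig import ticket
print(ticket.hand_in())"
```

```text
the job is handed in; nothing more can be done
None
```

I set the selector to the two-dot legend, then pressed the start key fully down and released it; the arm ended clear of everything and the job was handed in at about 13 s, but no verdict came back.

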